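Sort the unloaded steriliser load

TASK

Sort this unloaded steriliser load. Stand each indicator vial down in the well of the small white reader whose collar matches its cap, set the sealed, blue-lidded container flat in the teal plastic clean tray, and lay the two unwrapped instruments, the needle holder and the tweezers, flat in the perforated steel tray for washing again, not touching one another. Keep the vials upright all the way.

Things in the scene. Friction and masses are not known exactly. Their poses are not given: they have to be found in the camera images.
- vial_red: Indicator vial with a red screw cap, standing upright in the blue rack. Loose, 14 g. White tube 13.6 mm in diameter and 55 mm long, cap 17.2 mm in diameter above it, 68 mm tall in all. Origin: centre of its underside, z up along the vial. Grip it by the cap, which spans 55 to 68 mm above the origin.
- vial_yellow: The same vial with a yellow cap.
- container: Sealed sterilisation container: small aluminium box with a dark blue lid, a round grey filter grid in the middle of the lid and a steel clasp at each end; it stays closed. Loose, 180 g. Starts on the green mat. 56 mm wide (x), 138 mm long (y; 145 mm over the clasps), 30 mm high, straight sides. Origin: centre of its underside, z up. Grip it across its width at the middle.
- needle_holder: Bare steel needle holder (scissor-like, two finger rings), lying on a green 2 mm mat, closed. Loose, 45 g, 143 mm long along its y: the straight shanks, 8 mm wide in x and 9 mm high, run from y = -72 to +50 mm, the two rings, together 52 mm wide in x and 5 mm high, from y = +40 to +70 mm. Origin: underside, on the shanks' centre line, z up. Grip it across the shanks near the origin.
- tweezers: Bare steel tweezers (no rings), lying flat, always closed. Loose, 30 g, 137 mm long along y, 7.5 mm high, 18 mm wide (x) about the middle, tapering to both ends. Starts on the green mat. Origin: underside, in the middle, z up. Grip it across its width at the origin.
- rack: Blue vial rack in which both vials start, 100 mm long (y), 32 mm wide (x), 33 mm high, fixed. The vials stand on its floor 4 mm up, 36 mm either side of the middle. Rack and readers stand on the sink counter, whose top is at z = 5 mm. Origin: centre of its underside.
- reader_red: Small white incubator reader, 90 (x) by 76 (y) by 34 mm, fixed, with a red funnel collar on top: rim 44 mm up, 33 mm wide inside, narrowing to 19 mm. Below it the round upright well, 19 mm wide, axis at x = +12 mm, y = 0, floor at z = 6 mm. Origin: centre of its underside; x points from the dark display to the well. A seated vial's top is 74 mm up.
- reader_yellow: The same reader with a yellow funnel collar.
- wash_tray: Perforated open tray of bare steel, fixed, inside 282 mm (x) by 144 mm (y), walls 2 mm thick and 36 mm high, floor 2 mm thick. Origin: centre of its underside. Both instruments fit side by side, lying along x.
- clean_tray: Teal plastic open tray, fixed, inside 238 mm (x) by 146 mm (y), walls 3 mm thick and 32 mm high, floor 3 mm thick, a small grip at each end. Origin: centre of its underside. The container fits lying along x.

How it is judged (in metres and radians):
At the end, for the whole second after the job is handed in: Each vial stands in the well of its colour (5 mm sideways, 5 mm off the floor, tilt under 14 degrees). Container in the clean tray, needle holder and tweezers in the wash tray: within the walls, flat (tilt under 6 degrees), at most 5 mm off the floor, the two tools not touching. All at rest (x of vial_red in the frame of reader_red between 0.007 and 0.017 m and y of vial_red in the frame of reader_red between -0.005 and 0.005 m and z of vial_red in the frame of reader_red below 0.011 m and angle between each of vial_red, vial_yellow's own z axis and vertical below 0.25 rad and linear speed of each of vial_red, vial_yellow, container, needle_holder, tweezers below 0.02 m/s and x of vial_yellow in the frame of reader_yellow between 0.007 and 0.017 m and y of vial_yellow in the frame of reader_yellow between -0.005 and 0.005 m and z of vial_yellow in the frame of reader_yellow below 0.011 m and x of container in the frame of clean_tray between -0.118 and 0.118 m and y of container in the frame of clean_tray between -0.072 and 0.072 m and z of container in the frame of clean_tray between -0.002 and 0.008 m and angle between each of container, needle_holder, tweezers's own z axis and vertical below 0.1 rad and x of needle_holder in the frame of wash_tray between -0.14 and 0.14 m and y of needle_holder in the frame of wash_tray between -0.071 and 0.071 m and z of needle_holder in the frame of wash_tray between -0.002 and 0.007 m and x of tweezers in the frame of wash_tray between -0.14 and 0.14 m and y of tweezers in the frame of wash_tray between -0.071 and 0.071 m and z of tweezers in the frame of wash_tray between -0.002 and 0.007 m and contact force between needle_holder and tweezers below 0.02 N).
It fails at once if the red-capped vial tips more than 35 degrees (angle between vial_red's own z axis and vertical above 0.61 rad).
It fails at once if the yellow-capped vial tips more than 35 degrees (angle between vial_yellow's own z axis and vertical above 0.61 rad).
It also fails if it takes over 120 s, if anything falls off the work surface, if the arm or the gripper's body presses on something with over 40 N, if the wrist force passes 120 N, or if a joint passes its speed limit or range.

ROBOT

A 6-joint arm with a two-finger parallel gripper is mounted at the origin on a cart in front of the work surface, level with it; the furniture and walls round the work are solid. World frame = base frame: x ahead of the robot, y to its left, z up, the work surface at z = 0. Lengths are in m, angles in degrees, forces in N, time in s.
With the tool pointing down it reaches from about 0.25 to 0.8 m from the base axis. Payload 3.9 kg.
Tool frame: the origin (TCP) lies at the very end of the fingers, on their centre line; the grasp point (between the pads) lies 19 mm behind it; z points along the fingers, y is the direction in which the jaws open and shut (so a half turn about z gives the same grasp; the last joint's range is limited). The gripper opens to 85 mm and grips with 20 to 120 N. Pads are 22 mm wide; open, the fingers measure 114 mm over their backs; the gripper's body (76 mm by 85 mm) begins 54 mm behind the grasp point. The pads swing forward as they close: fully open they stand 13 mm farther back than shut.
Start: joints at [-71.276, 14.897, -7.913, 67.191, 0, 90], TCP at [0.169, -0.497, 0.231] pointing down, gripper open.
Joint ranges: [-159.42, 159.42], [-47.68, 98.78], [-73.54, 78.23], [-108.79, 121.32], [-90, 84.71], [-180, 180]. Speed limits (degrees/s): [147.25, 147.25, 180, 180, 180, 180].

INTERFACE

Orientations are given as [roll, pitch, yaw] about the fixed x, y, z axes, in that order (R = Rz(yaw) Ry(pitch) Rx(roll)).
In Python, from bench import * gives the robot as it stands.
- The arm moves only by the shell command python3 -m creep 'ROWS' [FORCE]. ROWS is JSON, a list of rows, each an object of numbers: "fingers": the opening in per cent of the stroke, from 0 (shut) to 100 (fully open); "tx", "ty", "tz": the shift along the world's x, y, z in cm; "ax", "ay", "az": the turn, a rotation vector about the world's x, y, z in rad. In form: [{"fingers": .., "tx": .., "ty": .., "tz": .., "ax": .., "ay": .., "az": ..}, ...]. A call has 1 to 20 rows; each row is the pose to reach, as a shift and turn from the pose commanded when the call began; what a row does not reach only later rows make up. A row lasts 1/10 s, in which the tool goes at most 50 mm and 8.59 degrees, less where a joint would pass 70% of its speed; a pose out of reach is approached as far as the arm can. A call with a gripper value outside its range is refused whole. The fingers move at their own pace and stop on an object; FORCE is the grip in N (left out, the last holds). Time passes only in rows, so rows that repeat a pose let the fingers close. It gives the time, the measured TCP pose, the force and the opening at its end, in the units of the state.
- sense(): the state, without advancing time (a new reading comes with each control period).
- get_image(name): name is "scene" or "top"; returns the picture (400x640x3 uint8, blue, green, red); there is no depth.
- camera_info(name): a dict with "intrinsics" (3x3 intrinsics, pixels), "xyz" and "rotation" of the camera in the world. Camera axes: x right, y down, z forward; pixel columns grow to the right and rows downward; lengths in m; the calibration is good to about 2 mm. A picture is of the moment at which its call begins. camera_info takes no time and is no camera call.
- sign_off(): hands the job in, once; it reports no verdict.
The state is a dict: "time": time; "qpos": joint angles; "joint_velocities": joint speeds; "tau": joint torques, N m; "tool_pos": TCP position; "tcp_rot": TCP orientation; "force": force on the tool from outside, world axes, zero at the start; "ft_torque": the same for the moment, N m; "width": opening from 0.0 (shut) to 1.0 (fully open).
Only numpy, scipy, OpenCV 4.12 (cv2) and the standard library are available. Lean on these libraries where they do the work, as an engineer would, in place of code of your own. Each camera call takes 0.05 s, during which the arm holds its last target. There are 200 camera calls.

## Working session

There is one attempt and no reset: what is moved stays moved. The work goes in short steps, Python scripts to look and compute and a shell command to move; the robot and the scene stay as the last step left them, time stands still between calls to the robot, and variables do not carry over. Pictures are saved under pics/ and viewed, about 12 in all and at most 16, crops included, and the job is handed in when it is done.

```bash
mkdir -p pics; ls
python3 - <<'E'
from bench import *
import cv2
for n in ("top","scene"):
    im=get_image(n); cv2.imwrite(f"pics/{n}0.png",im)
    c=camera_info(n); print(n,c)
print(sense())
E
```

```text
pics
top {'intrinsics': array([[369.76223172,   0.        , 317.97270525],
       [  0.        , 369.76223172, 199.51621925],
       [  0.        ,   0.        ,   1.        ]]), 'xyz': array([ 0.32237918, -0.1098736 ,  1.18250121]), 'rotation': array([-1.68621682e+02,  1.50756386e-01, -9.17351475e+01])}
scene {'intrinsics': array([[519.09340903,   0.        , 312.66920758],
       [  0.        , 519.09340903, 206.20183   ],
       [  0.        ,   0.        ,   1.        ]]), 'xyz': array([-0.16502138, -1.3283027 ,  0.73060166]), 'rotation': array([-115.43843128,   -0.49878959,  -29.13131357])}
{'time': 0.1, 'qpos': array([-7.12780733e+01,  1.49335296e+01, -7.97993413e+00,  6.71885383e+01,
       -4.97460391e-05,  9.00017397e+01]), 'joint_velocities': array([ 0.05374361, -0.04759297,  0.23388682,  0.07692801, -0.09629838,
       -0.0600553 ]), 'tau': array([-9.46024484e-04, -4.06507051e+01,  2.54528350e+01,  1.01068692e-02,
       -7.42084649e-05, -1.59986850e-07]), 'tool_pos': array([ 0.1683148 , -0.49663959,  0.23052349]), 'tcp_rot': array([-1.79897998e+02,  5.28431724e-05,  1.87201870e+01]), 'force': array([ 0.32903435,  0.06490278, -0.01561839]), 'ft_torque': array([ 0.02313639, -0.01580564, -0.00678338]), 'width': 0.9996696179429974}
```

View pics/top0.png

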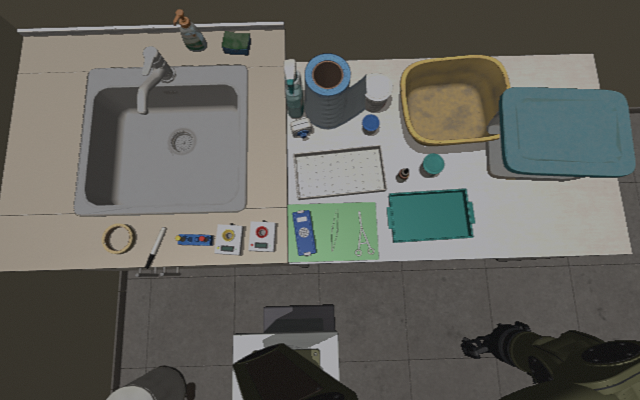

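View pics/scene0.png

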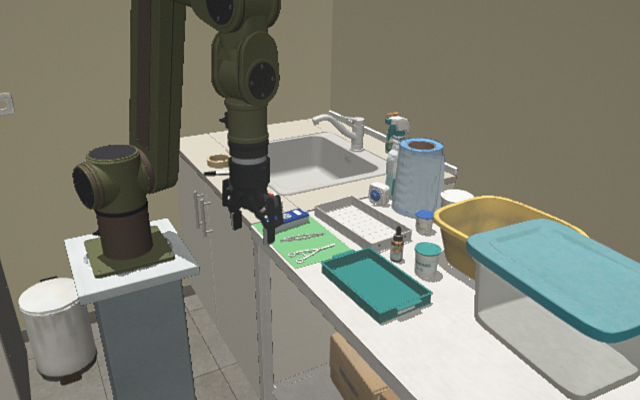

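Top view: the red reader is near (262,235), the yellow reader near (230,238) and the rack near (195,240). The container is near (304,232), the tweezers near (335,230) and the needle holder near (364,235). The wash tray is near (340,173) and the clean tray near (430,215). Image up is +x and left is +y. I'll zoom in.

```bash
cat > h.py <<'E'
import numpy as np, cv2
from scipy.spatial.transform import Rotation as R
from bench import *
def cam(n):
    c=camera_info(n); return c["intrinsics"],c["xyz"],R.from_euler("xyz",c["rotation"],degrees=True).as_matrix()
def ray(n,u,v,z):
    K,t,M=cam(n); d=M@np.linalg.solve(K,[u,v,1]); return t+d*(z-t[2])/d[2]
def proj(n,p):
    K,t,M=cam(n); q=K@(M.T@(np.array(p)-t)); return q[:2]/q[2]
def crop(src,u0,v0,u1,v1,s,name):
    cv2.imwrite(name,cv2.resize(src[v0:v1,u0:u1],None,fx=s,fy=s,interpolation=cv2.INTER_CUBIC))
E
python3 - <<'E'
from h import *
im=cv2.imread("pics/top0.png")
crop(im,286,140,482,264,4,"pics/c1.png"); crop(im,170,214,280,262,7,"pics/c2.png")
for uv in [(262,233),(195,240),(340,173),(430,215),(335,230)]: print(uv,ray("top",*uv,0.0).round(3))
E
```

```text
(262, 233) [0.456 0.069 0.   ]
(195, 240) [0.441 0.283 0.   ]
(340, 173) [ 0.648 -0.19   0.   ]
(430, 215) [ 0.498 -0.474  0.   ]
(335, 230) [ 0.459 -0.166  0.   ]
```

View pics/c1.png

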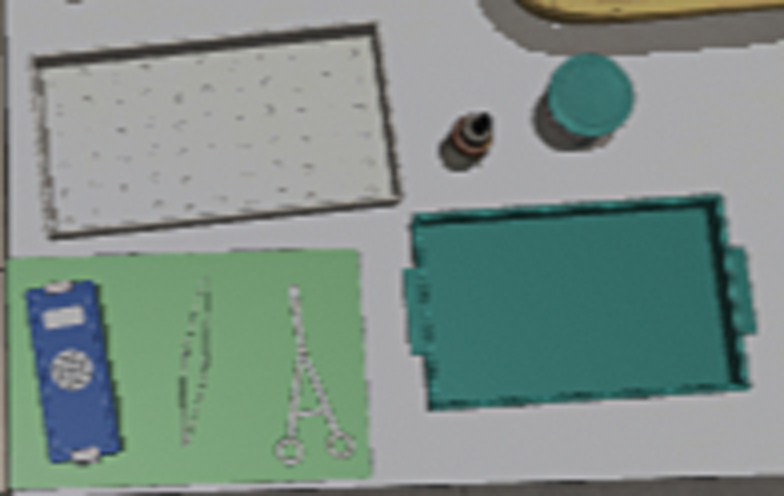

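View pics/c2.png

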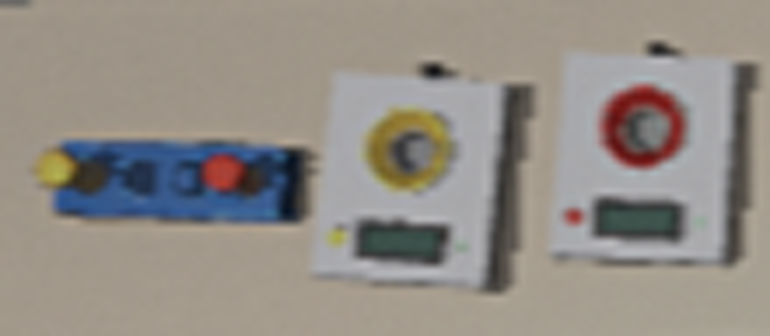

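Run:
```python
from h import *
def P(pts,u0,v0,s,z): return np.array([ray("top",(a+.5)/s-.5+u0,(b+.5)/s-.5+v0,z)[:2] for a,b in pts])
def quad(n,pts,z,o):
    q=P(pts,*o,z); e=q-np.roll(q,-1,0); l=np.linalg.norm(e,axis=1)
    d=(q[1]-q[0]+q[2]-q[3]); print(n,"c",q.mean(0).round(4),"sides",l.round(3),"dir01 deg",np.degrees(np.arctan2(d[1],d[0])).round(1))
A=(286,140,4);B=(170,214,7)
quad("cont",[(28,290),(97,281),(122,452),(52,462)],.032,A)
quad("wash",[(35,60),(376,26),(399,202),(52,237)],.036,A)
quad("clean",[(413,214),(720,198),(747,387),(430,408)],.032,A)
quad("ry",[(332,72),(505,82),(482,288),(312,273)],.039,B)
quad("rr",[(567,55),(735,62),(722,262),(552,255)],.039,B)
t=P([(207,278),(186,443)],*A,.006);d=t[1]-t[0];print("tw",t.mean(0),np.linalg.norm(d),np.degrees(np.arctan2(d[1],d[0])))
n=P([(294,288),(290,452),(341,447)],*A,.006);r=n[1:].mean(0);d=r-n[0];L=np.linalg.norm(d);print("nh tip",n[0],"rings",r,L,np.degrees(np.arctan2(d[1],d[0])),"orig",n[0]+d/L*.072)
print("caps y,r",P([(55,168),(222,173)],*B,.077)); print("collars y,r",P([(408,150),(643,126)],*B,.049))
```

```text
cont c [ 0.4513 -0.068 ] sides [0.055 0.135 0.054 0.136] dir01 deg -84.0
wash c [ 0.6405 -0.1858] sides [0.279 0.148 0.277 0.147] dir01 deg -85.9
clean c [ 0.4942 -0.4646] sides [0.245 0.151 0.247 0.154] dir01 deg -88.3
ry c [0.4367 0.1684] sides [0.077 0.091 0.075 0.089] dir01 deg -95.9
rr c [0.4424 0.0641] sides [0.075 0.088 0.075 0.089] dir01 deg -94.1
tw [ 0.45978502 -0.16462686] 0.1333856877216614 170.53331854737988
nh tip [ 0.51524404 -0.24532955] rings [ 0.38580787 -0.25553776] 0.12983808622995308 -175.4906021165066 orig [ 0.44346692 -0.25099038]
caps y,r [[0.44174425 0.30995694]
 [0.43742703 0.23851005]]
collars y,r [[0.44793911 0.16606053]
 [0.45534335 0.06301202]]
```

```bash
python3 -m creep '[{"fingers":45,"tx":14,"ty":13,"az":-0.12},{"fingers":45,"tx":27.5,"ty":24.6,"az":-0.248},{"fingers":45,"tx":27.5,"ty":24.6,"az":-0.248},{"fingers":45,"tx":27.5,"ty":24.6,"az":-0.248},{"fingers":45,"tx":27.5,"ty":24.6,"az":-0.248},{"fingers":45,"tx":27.5,"ty":24.6,"az":-0.248},{"fingers":45,"tx":27.5,"ty":24.6,"tz":-10,"az":-0.248},{"fingers":45,"tx":27.5,"ty":24.6,"tz":-16,"az":-0.248},{"fingers":45,"tx":27.5,"ty":24.6,"tz":-16,"az":-0.248},{"fingers":45,"tx":27.5,"ty":24.6,"tz":-16,"az":-0.248},{"fingers":45,"tx":27.5,"ty":24.6,"tz":-16,"az":-0.248},{"fingers":45,"tx":27.5,"ty":24.6,"tz":-16,"az":-0.248},{"fingers":45,"tx":27.5,"ty":24.6,"tz":-16,"az":-0.248}]' 40
python3 - <<'E'
from h import *
im=get_image("scene"); a=im[200:330,240:400]; b=get_image("top")[180:280,290:420]
f=lambda x:cv2.resize(x,(390,300),interpolation=3)
cv2.imwrite("pics/a1.png",np.hstack([f(a),f(b)])); s=sense(); print(s["tool_pos"],s["tcp_rot"])
E
```

```text
[ 0.16837862 -0.4968123   0.23078212] [-1.79929703e+02  1.60323351e-03  1.87229126e+01]$[0]: bad value
```

View pics/a1.png

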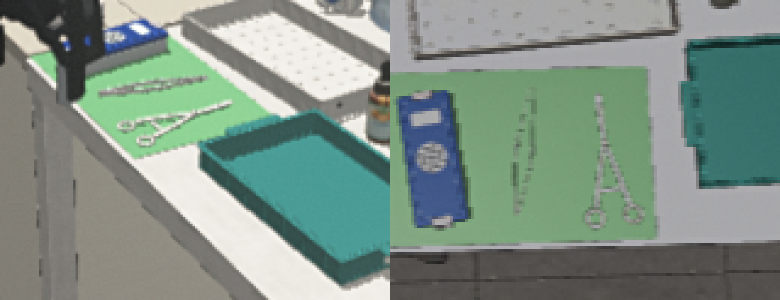

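The move was refused and the arm did not move; the picture only repeats the first view. Rows probably need all seven keys.

```bash
python3 -m creep '[{"fingers":45,"tx":14,"ty":13,"tz":0,"ax":0,"ay":0,"az":-0.12},{"fingers":45,"tx":27.5,"ty":24.6,"tz":0,"ax":0,"ay":0,"az":-0.248},{"fingers":45,"tx":27.5,"ty":24.6,"tz":0,"ax":0,"ay":0,"az":-0.248},{"fingers":45,"tx":27.5,"ty":24.6,"tz":0,"ax":0,"ay":0,"az":-0.248},{"fingers":45,"tx":27.5,"ty":24.6,"tz":0,"ax":0,"ay":0,"az":-0.248},{"fingers":45,"tx":27.5,"ty":24.6,"tz":0,"ax":0,"ay":0,"az":-0.248},{"fingers":45,"tx":27.5,"ty":24.6,"tz":0,"ax":0,"ay":0,"az":-0.248},{"fingers":45,"tx":27.5,"ty":24.6,"tz":0,"ax":0,"ay":0,"az":-0.248},{"fingers":45,"tx":27.5,"ty":24.6,"tz":-8,"ax":0,"ay":0,"az":-0.248},{"fingers":45,"tx":27.5,"ty":24.6,"tz":-16,"ax":0,"ay":0,"az":-0.248},{"fingers":45,"tx":27.5,"ty":24.6,"tz":-16,"ax":0,"ay":0,"az":-0.248},{"fingers":45,"tx":27.5,"ty":24.6,"tz":-16,"ax":0,"ay":0,"az":-0.248},{"fingers":45,"tx":27.5,"ty":24.6,"tz":-16,"ax":0,"ay":0,"az":-0.248},{"fingers":45,"tx":27.5,"ty":24.6,"tz":-16,"ax":0,"ay":0,"az":-0.248}]' 40
python3 - <<'E'
from h import *
im=get_image("scene"); a=im[200:330,240:400]; b=get_image("top")[180:280,290:420]
f=lambda x:cv2.resize(x,(390,300),interpolation=3)
cv2.imwrite("pics/a2.png",np.hstack([f(a),f(b)])); s=sense(); print(s["tool_pos"],s["tcp_rot"])
E
```

```text
time: 1.6
tool_pos: [0.445, -0.2522, 0.0732]
tcp_rot: [179.9, -0.1, 4.5]
force: [0.6, -0.1, 0.5]
width: 0.451
[ 0.44574675 -0.25260097  0.07393432] [179.83103572  -0.25079636   4.50176485]
```

View pics/a2.png

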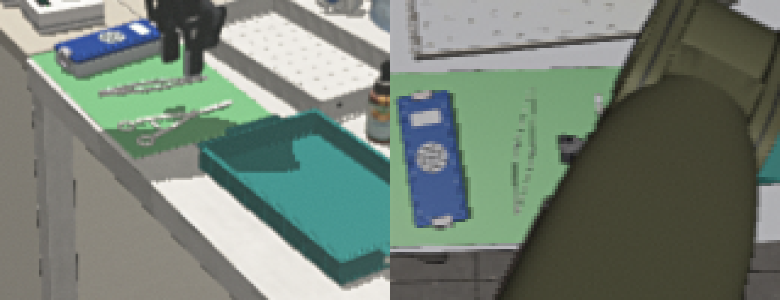

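```bash
python3 -m creep '[{"fingers":45,"tx":0,"ty":0,"tz":-4,"ax":0,"ay":0,"az":0},{"fingers":45,"tx":0,"ty":0,"tz":-5.5,"ax":0,"ay":0,"az":0},{"fingers":45,"tx":0,"ty":0,"tz":-6.6,"ax":0,"ay":0,"az":0},{"fingers":45,"tx":0,"ty":0,"tz":-6.6,"ax":0,"ay":0,"az":0},{"fingers":45,"tx":0,"ty":0,"tz":-6.6,"ax":0,"ay":0,"az":0},{"fingers":45,"tx":0,"ty":0,"tz":-6.6,"ax":0,"ay":0,"az":0}]'
```

```text
time: 2.3
tool_pos: [0.4448, -0.2519, 0.0066]
tcp_rot: [179.9, -0.1, 4.5]
force: [-0.1, -0.4, -0.1]
width: 0.453
```

```bash
python3 -m creep '[{"fingers":0,"tx":0,"ty":0,"tz":-0.2,"ax":0,"ay":0,"az":0},{"fingers":0,"tx":0,"ty":0,"tz":-0.2,"ax":0,"ay":0,"az":0},{"fingers":0,"tx":0,"ty":0,"tz":-0.2,"ax":0,"ay":0,"az":0},{"fingers":0,"tx":0,"ty":0,"tz":-0.2,"ax":0,"ay":0,"az":0},{"fingers":0,"tx":0,"ty":0,"tz":-0.2,"ax":0,"ay":0,"az":0},{"fingers":0,"tx":0,"ty":0,"tz":-0.2,"ax":0,"ay":0,"az":0},{"fingers":0,"tx":0,"ty":0,"tz":-0.2,"ax":0,"ay":0,"az":0},{"fingers":0,"tx":0,"ty":0,"tz":2,"ax":0,"ay":0,"az":0},{"fingers":0,"tx":0,"ty":0,"tz":6,"ax":0,"ay":0,"az":0},{"fingers":0,"tx":0,"ty":0,"tz":8,"ax":0,"ay":0,"az":0},{"fingers":0,"tx":0,"ty":0,"tz":8,"ax":0,"ay":0,"az":0},{"fingers":0,"tx":0,"ty":0,"tz":8,"ax":0,"ay":0,"az":0}]' 40
python3 - <<'E'
from h import *
im=get_image("scene"); a=im[180:310,240:400]; b=get_image("top")[180:280,290:420]
f=lambda x:cv2.resize(x,(390,300),interpolation=3)
cv2.imwrite("pics/a3.png",np.hstack([f(a),f(b)])); s=sense(); print(s["tool_pos"],s["tcp_rot"],s["width"])
E
```

```text
time: 3.5
tool_pos: [0.4435, -0.2512, 0.0851]
tcp_rot: [180.0, -0.0, 4.5]
force: [0.1, -0.7, -0.4]
width: 0.072
[ 0.44239453 -0.25056118  0.08394676] [-1.79912940e+02  1.30155802e-01  4.51615547e+00] 0.07361419245221974
```

View pics/a3.png

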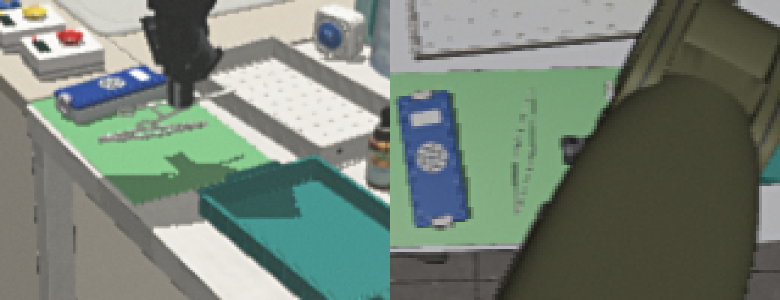

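```bash
python3 -m creep '[{"fingers":0,"tx":0,"ty":0,"tz":4,"ax":0,"ay":0,"az":0},{"fingers":0,"tx":3,"ty":1,"tz":4,"ax":0,"ay":0,"az":-0.3},{"fingers":0,"tx":6,"ty":2,"tz":4,"ax":0,"ay":0,"az":-0.45},{"fingers":0,"tx":9,"ty":3,"tz":4,"ax":0,"ay":0,"az":-0.6},{"fingers":0,"tx":12,"ty":4.5,"tz":4,"ax":0,"ay":0,"az":-0.75},{"fingers":0,"tx":16.3,"ty":6.3,"tz":4,"ax":0,"ay":0,"az":-0.9},{"fingers":0,"tx":16.3,"ty":6.3,"tz":4,"ax":0,"ay":0,"az":-1.05},{"fingers":0,"tx":16.3,"ty":6.3,"tz":4,"ax":0,"ay":0,"az":-1.2},{"fingers":0,"tx":16.3,"ty":6.3,"tz":4,"ax":0,"ay":0,"az":-1.35},{"fingers":0,"tx":16.3,"ty":6.3,"tz":4,"ax":0,"ay":0,"az":-1.5},{"fingers":0,"tx":16.3,"ty":6.3,"tz":4,"ax":0,"ay":0,"az":-1.578},{"fingers":0,"tx":16.3,"ty":6.3,"tz":4,"ax":0,"ay":0,"az":-1.578},{"fingers":0,"tx":16.3,"ty":6.3,"tz":0,"ax":0,"ay":0,"az":-1.578},{"fingers":0,"tx":16.3,"ty":6.3,"tz":-3,"ax":0,"ay":0,"az":-1.578},{"fingers":0,"tx":16.3,"ty":6.3,"tz":-3,"ax":0,"ay":0,"az":-1.578},{"fingers":0,"tx":16.3,"ty":6.3,"tz":-3,"ax":0,"ay":0,"az":-1.578},{"fingers":0,"tx":16.3,"ty":6.3,"tz":-3,"ax":0,"ay":0,"az":-1.578}]'
python3 - <<'E'
from h import *
im=get_image("scene"); a=im[170:270,290:420]; b=get_image("top")[120:220,280:410]
f=lambda x:cv2.resize(x,(390,300),interpolation=3)
cv2.imwrite("pics/a4.png",np.hstack([f(a),f(b)])); s=sense(); print(s["tool_pos"],s["tcp_rot"],s["width"],s["qpos"].round(1))
E
```

```text
time: 5.3
tool_pos: [0.4158, -0.3684, 0.0751]
tcp_rot: [-164.3, 4.7, -50.4]
force: [0.8, 0.2, -0.0]
width: 0.072
[ 0.41419907 -0.36809901  0.07501922] [-164.37946319    4.86169341  -50.52616178] 0.07538630850713915 [-50.6  27.3 -15.7  51.8  15.6 179.9]
```

View pics/a4.png

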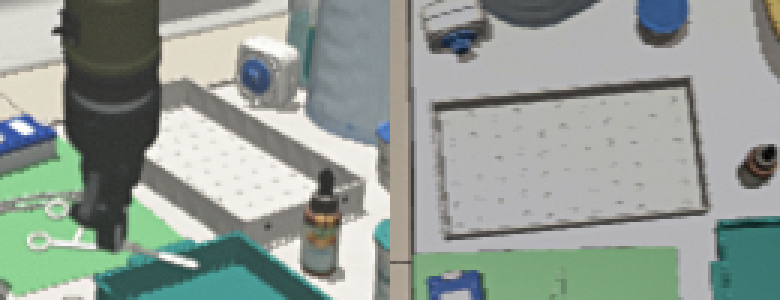

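The wrist ran into joint 6's limit, since yaw = q1 + 180 − q6, so the positive turn is the right one. The tool is still held, in the air. I'll rise first and check what the commanded pose is.

```bash
python3 -m creep '[{"fingers":0,"tx":0,"ty":0,"tz":3,"ax":0,"ay":0,"az":0},{"fingers":0,"tx":0,"ty":0,"tz":3,"ax":0,"ay":0,"az":0},{"fingers":0,"tx":0,"ty":0,"tz":3,"ax":0,"ay":0,"az":0}]'
cat >> h.py <<'E'
def turn(to,frm=None):
    f=R.from_euler("xyz",sense()["tcp_rot"] if frm is None else frm,degrees=True)
    return (R.from_euler("xyz",to,degrees=True)*f.inv()).as_rotvec().round(3)
E
python3 - <<'E'
from h import *
s=sense(); print(s["tool_pos"],s["tcp_rot"],s["qpos"].round(1))
for y in (-40,-20,4.5,40): print(y,turn([180,0,y]))
E
```

```text
time: 5.7
tool_pos: [0.4183, -0.3693, 0.1077]
tcp_rot: [-164.3, 4.4, -50.3]
force: [-0.5, -0.5, -0.1]
width: 0.075
[ 0.41834053 -0.36928816  0.10765851] [-164.32222251    4.42461914  -50.30365075] [-50.4  25.6 -13.   55.8  15.7 179.9]
-40 [-0.248  0.14   0.189]
-20 [-0.271  0.096  0.536]
4.5 [-0.293  0.037  0.96 ]
40 [-0.311 -0.058  1.575]
```

```bash
python3 -m creep '[{"fingers":0,"tx":0.5,"ty":2,"tz":3,"ax":-0.042,"ay":0.005,"az":0.137},{"fingers":0,"tx":1,"ty":4,"tz":3,"ax":-0.084,"ay":0.01,"az":0.274},{"fingers":0,"tx":1.5,"ty":6,"tz":3,"ax":-0.126,"ay":0.016,"az":0.411},{"fingers":0,"tx":2,"ty":8,"tz":3,"ax":-0.168,"ay":0.021,"az":0.549},{"fingers":0,"tx":2.5,"ty":10,"tz":3,"ax":-0.21,"ay":0.026,"az":0.686},{"fingers":0,"tx":2.5,"ty":11.9,"tz":3,"ax":-0.252,"ay":0.032,"az":0.823},{"fingers":0,"tx":2.5,"ty":11.9,"tz":3,"ax":-0.293,"ay":0.037,"az":0.96},{"fingers":0,"tx":2.5,"ty":11.9,"tz":3,"ax":-0.293,"ay":0.037,"az":0.96},{"fingers":0,"tx":2.5,"ty":11.9,"tz":3,"ax":-0.293,"ay":0.037,"az":0.96},{"fingers":0,"tx":2.5,"ty":11.9,"tz":3,"ax":-0.293,"ay":0.037,"az":0.96}]'
python3 - <<'E'
from h import *
s=sense(); print(s["tool_pos"],s["tcp_rot"],s["qpos"].round(1),turn([180,0,94.1]))
E
```

```text
time: 6.7
tool_pos: [0.4425, -0.2505, 0.1373]
tcp_rot: [-180.0, 0.1, 4.3]
force: [-0.3, 0.5, 0.3]
width: 0.074
[ 0.44252105 -0.25050955  0.13726616] [-1.79952497e+02  5.37615048e-02  4.26920344e+00] [-29.5  16.8 -20.   53.3   0.  146.2] [ 0.000e+00 -1.000e-03  1.568e+00]
```

```bash
python3 -m creep '[{"fingers":0,"tx":1.6,"ty":0.6,"tz":0,"ax":0,"ay":0,"az":0.14},{"fingers":0,"tx":3.2,"ty":1.2,"tz":0,"ax":0,"ay":0,"az":0.28},{"fingers":0,"tx":4.8,"ty":1.8,"tz":0,"ax":0,"ay":0,"az":0.42},{"fingers":0,"tx":6.4,"ty":2.4,"tz":0,"ax":0,"ay":0,"az":0.56},{"fingers":0,"tx":8,"ty":3,"tz":0,"ax":0,"ay":0,"az":0.7},{"fingers":0,"tx":9.6,"ty":3.6,"tz":0,"ax":0,"ay":0,"az":0.84},{"fingers":0,"tx":11.2,"ty":4.2,"tz":0,"ax":0,"ay":0,"az":0.98},{"fingers":0,"tx":13,"ty":5,"tz":0,"ax":0,"ay":0,"az":1.12},{"fingers":0,"tx":15,"ty":5.6,"tz":0,"ax":0,"ay":0,"az":1.26},{"fingers":0,"tx":16.4,"ty":6.2,"tz":0,"ax":0,"ay":0,"az":1.4},{"fingers":0,"tx":16.4,"ty":6.2,"tz":0,"ax":0,"ay":0,"az":1.54},{"fingers":0,"tx":16.4,"ty":6.2,"tz":0,"ax":0,"ay":0,"az":1.568},{"fingers":0,"tx":16.4,"ty":6.2,"tz":-3,"ax":0,"ay":0,"az":1.568},{"fingers":0,"tx":16.4,"ty":6.2,"tz":-6,"ax":0,"ay":0,"az":1.568},{"fingers":0,"tx":16.4,"ty":6.2,"tz":-7.7,"ax":0,"ay":0,"az":1.568},{"fingers":0,"tx":16.4,"ty":6.2,"tz":-7.7,"ax":0,"ay":0,"az":1.568},{"fingers":0,"tx":16.4,"ty":6.2,"tz":-7.7,"ax":0,"ay":0,"az":1.568}]'
python3 - <<'E'
from h import *
im=get_image("scene"); a=im[170:270,290:420]; b=get_image("top")[120:220,280:410]
f=lambda x:cv2.resize(x,(390,300),interpolation=3)
cv2.imwrite("pics/a5.png",np.hstack([f(a),f(b)])); s=sense(); print(s["tool_pos"],s["tcp_rot"],s["width"],s["qpos"].round(1))
E
```

```text
time: 8.4
tool_pos: [0.6062, -0.1888, 0.0608]
tcp_rot: [-180.0, 0.0, 94.1]
force: [1.2, -0.0, -0.3]
width: 0.077
[ 0.60753185 -0.18889975  0.06209766] [1.79877754e+02 8.12727818e-02 9.41599797e+01] 0.07611146782644908 [-17.3  31.7  -7.6  50.6  -0.   68.6]
```

View pics/a5.png

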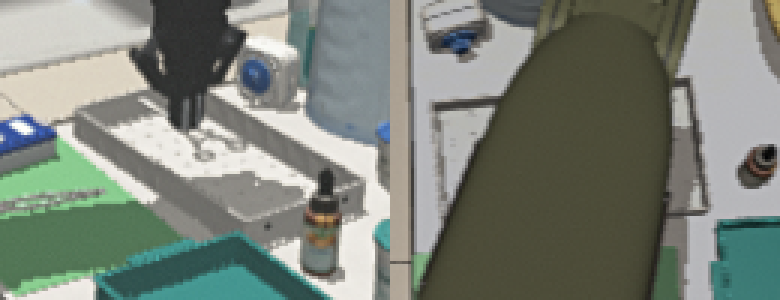

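Scene view: the needle holder hangs level over the tray, clear of the walls. Lower it, release and rise.

```bash
python3 -m creep '[{"fingers":0,"tx":0,"ty":0,"tz":-3,"ax":0,"ay":0,"az":0},{"fingers":0,"tx":0,"ty":0,"tz":-4.5,"ax":0,"ay":0,"az":0},{"fingers":0,"tx":0,"ty":0,"tz":-5.3,"ax":0,"ay":0,"az":0},{"fingers":0,"tx":0,"ty":0,"tz":-5.6,"ax":0,"ay":0,"az":0},{"fingers":0,"tx":0,"ty":0,"tz":-5.6,"ax":0,"ay":0,"az":0},{"fingers":0,"tx":0,"ty":0,"tz":-5.6,"ax":0,"ay":0,"az":0},{"fingers":25,"tx":0,"ty":0,"tz":-5.6,"ax":0,"ay":0,"az":0},{"fingers":25,"tx":0,"ty":0,"tz":-5.6,"ax":0,"ay":0,"az":0},{"fingers":25,"tx":0,"ty":0,"tz":-5.6,"ax":0,"ay":0,"az":0},{"fingers":25,"tx":0,"ty":0,"tz":-5.6,"ax":0,"ay":0,"az":0},{"fingers":25,"tx":0,"ty":0,"tz":-3,"ax":0,"ay":0,"az":0},{"fingers":25,"tx":0,"ty":0,"tz":1,"ax":0,"ay":0,"az":0},{"fingers":25,"tx":0,"ty":0,"tz":6,"ax":0,"ay":0,"az":0},{"fingers":25,"tx":0,"ty":0,"tz":8,"ax":0,"ay":0,"az":0},{"fingers":25,"tx":0,"ty":0,"tz":8,"ax":0,"ay":0,"az":0}]'
python3 - <<'E'
from h import *
s=sense(); print(s["tool_pos"],(np.array([.4598,-.1646,.07])-s["tool_pos"])*100,turn([180,0,-9.5]))
E
```

```text
time: 10.0
tool_pos: [0.6095, -0.1891, 0.1454]
tcp_rot: [179.5, 0.2, 94.2]
force: [0.6, -0.2, -0.8]
width: 0.252
[ 0.60954986 -0.18905034  0.14543774] [-14.97498624   2.44503387  -7.54377379] [ 0.01   0.003 -1.811]
```

```bash
python3 -m creep '[{"fingers":40,"tx":-3,"ty":0.5,"tz":0,"ax":0,"ay":0,"az":0.14},{"fingers":40,"tx":-6,"ty":1,"tz":0,"ax":0,"ay":0,"az":0.28},{"fingers":40,"tx":-9,"ty":1.5,"tz":0,"ax":0,"ay":0,"az":0.42},{"fingers":40,"tx":-12,"ty":2,"tz":0,"ax":0,"ay":0,"az":0.56},{"fingers":40,"tx":-14.8,"ty":2.4,"tz":0,"ax":0,"ay":0,"az":0.7},{"fingers":40,"tx":-14.8,"ty":2.4,"tz":0,"ax":0,"ay":0,"az":0.84},{"fingers":40,"tx":-14.8,"ty":2.4,"tz":0,"ax":0,"ay":0,"az":0.98},{"fingers":40,"tx":-14.8,"ty":2.4,"tz":0,"ax":0,"ay":0,"az":1.12},{"fingers":40,"tx":-14.8,"ty":2.4,"tz":0,"ax":0,"ay":0,"az":1.26},{"fingers":40,"tx":-14.8,"ty":2.4,"tz":-3,"ax":0,"ay":0,"az":1.332},{"fingers":40,"tx":-14.8,"ty":2.4,"tz":-7.5,"ax":0,"ay":0,"az":1.332},{"fingers":40,"tx":-14.8,"ty":2.4,"tz":-7.5,"ax":0,"ay":0,"az":1.332},{"fingers":40,"tx":-14.8,"ty":2.4,"tz":-7.5,"ax":0,"ay":0,"az":1.332},{"fingers":40,"tx":-14.8,"ty":2.4,"tz":-7.5,"ax":0,"ay":0,"az":1.332}]'
python3 - <<'E'
from h import *
im=get_image("scene"); a=im[180:310,240:400]; b=get_image("top")[140:240,280:410]
f=lambda x:cv2.resize(x,(390,300),interpolation=3)
cv2.imwrite("pics/a6.png",np.hstack([f(a),f(b)])); s=sense(); print(s["tool_pos"],s["tcp_rot"],s["width"],s["qpos"].round(1))
E
```

```text
time: 11.4
tool_pos: [0.4595, -0.1645, 0.0669]
tcp_rot: [-180.0, 0.1, 170.6]
force: [0.4, 0.6, 0.3]
width: 0.396
[ 0.46017075 -0.16471327  0.06741961] [-179.96019082    0.22951249  170.56747088] 0.39922582220901737 [-19.7  18.9 -29.1  41.8   0.  -10.3]
```

View pics/a6.png

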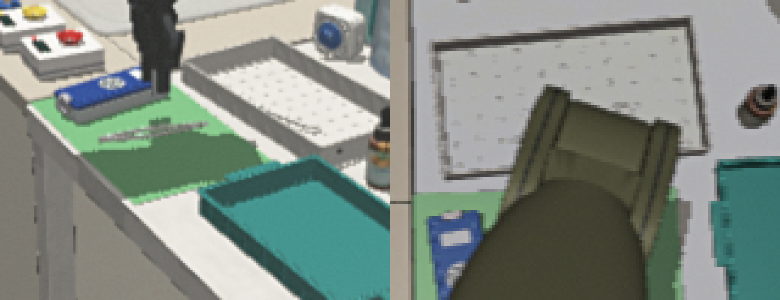

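The needle holder lies in the steel tray, and the gripper is over the tweezers. Lower, grip, lift.

```bash
python3 -m creep '[{"fingers":40,"tx":0,"ty":0,"tz":-4,"ax":0,"ay":0,"az":0},{"fingers":40,"tx":0,"ty":0,"tz":-5.5,"ax":0,"ay":0,"az":0},{"fingers":40,"tx":0,"ty":0,"tz":-6.3,"ax":0,"ay":0,"az":0},{"fingers":40,"tx":0,"ty":0,"tz":-6.3,"ax":0,"ay":0,"az":0},{"fingers":40,"tx":0,"ty":0,"tz":-6.3,"ax":0,"ay":0,"az":0},{"fingers":0,"tx":0,"ty":0,"tz":-6.3,"ax":0,"ay":0,"az":0},{"fingers":0,"tx":0,"ty":0,"tz":-6.3,"ax":0,"ay":0,"az":0},{"fingers":0,"tx":0,"ty":0,"tz":-6.3,"ax":0,"ay":0,"az":0},{"fingers":0,"tx":0,"ty":0,"tz":-6.3,"ax":0,"ay":0,"az":0},{"fingers":0,"tx":0,"ty":0,"tz":-6.3,"ax":0,"ay":0,"az":0},{"fingers":0,"tx":0,"ty":0,"tz":-6.3,"ax":0,"ay":0,"az":0},{"fingers":0,"tx":0,"ty":0,"tz":-3,"ax":0,"ay":0,"az":0},{"fingers":0,"tx":0,"ty":0,"tz":1,"ax":0,"ay":0,"az":0},{"fingers":0,"tx":0,"ty":0,"tz":6,"ax":0,"ay":0,"az":0},{"fingers":0,"tx":0,"ty":0,"tz":6,"ax":0,"ay":0,"az":0},{"fingers":0,"tx":0,"ty":0,"tz":6,"ax":0,"ay":0,"az":0}]' 40
```

```text
time: 13.1
tool_pos: [0.4599, -0.1646, 0.1274]
tcp_rot: [-179.9, 0.3, 170.6]
force: [-0.2, 0.4, -1.1]
width: 0.184
```

```bash
python3 -m creep '[{"fingers":0,"tx":2,"ty":-0.2,"tz":0,"ax":0,"ay":0,"az":-0.14},{"fingers":0,"tx":4,"ty":-0.4,"tz":0,"ax":0,"ay":0,"az":-0.28},{"fingers":0,"tx":6.5,"ty":-0.6,"tz":0,"ax":0,"ay":0,"az":-0.42},{"fingers":0,"tx":9,"ty":-0.8,"tz":0,"ax":0,"ay":0,"az":-0.56},{"fingers":0,"tx":12,"ty":-1,"tz":0,"ax":0,"ay":0,"az":-0.7},{"fingers":0,"tx":15,"ty":-1.3,"tz":0,"ax":0,"ay":0,"az":-0.84},{"fingers":0,"tx":18,"ty":-1.6,"tz":0,"ax":0,"ay":0,"az":-0.98},{"fingers":0,"tx":21.6,"ty":-1.9,"tz":0,"ax":0,"ay":0,"az":-1.12},{"fingers":0,"tx":21.6,"ty":-1.9,"tz":0,"ax":0,"ay":0,"az":-1.26},{"fingers":0,"tx":21.6,"ty":-1.9,"tz":0,"ax":0,"ay":0,"az":-1.335},{"fingers":0,"tx":21.6,"ty":-1.9,"tz":-3,"ax":0,"ay":0,"az":-1.335},{"fingers":0,"tx":21.6,"ty":-1.9,"tz":-6.7,"ax":0,"ay":0,"az":-1.335},{"fingers":0,"tx":21.6,"ty":-1.9,"tz":-6.7,"ax":0,"ay":0,"az":-1.335},{"fingers":0,"tx":21.6,"ty":-1.9,"tz":-6.7,"ax":0,"ay":0,"az":-1.335},{"fingers":0,"tx":21.6,"ty":-1.9,"tz":-6.7,"ax":0,"ay":0,"az":-1.335}]'
python3 - <<'E'
from h import *
im=get_image("scene"); a=im[160:260,280:410]; b=get_image("top")[120:220,280:410]
f=lambda x:cv2.resize(x,(390,300),interpolation=3)
cv2.imwrite("pics/a7.png",np.hstack([f(a),f(b)])); s=sense(); print(s["tool_pos"],s["tcp_rot"],s["width"],s["qpos"].round(1))
E
```

```text
time: 14.6
tool_pos: [0.6754, -0.1834, 0.0599]
tcp_rot: [179.9, 0.1, 94.1]
force: [-0.0, -0.1, -1.3]
width: 0.183
[ 0.67604113 -0.18355204  0.06076766] [1.79817557e+02 1.00597151e-01 9.40794618e+01] 0.18815661281224516 [-15.2  37.5   3.4  55.7  -0.   70.7]
```

View pics/a7.png

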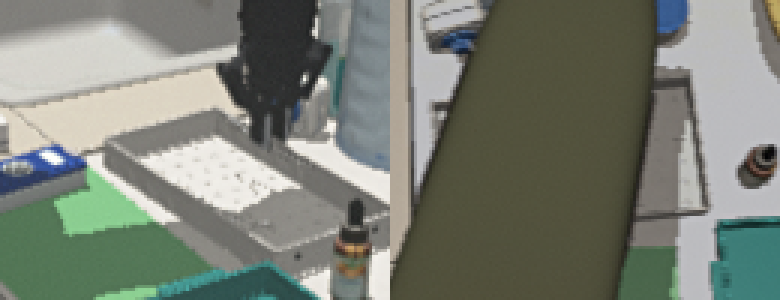

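The gripper is inside the tray's far half, with the needle holder clear on the near side. Lower and release.

```bash
python3 -m creep '[{"fingers":0,"tx":0,"ty":0,"tz":-3,"ax":0,"ay":0,"az":0},{"fingers":0,"tx":0,"ty":0,"tz":-4.5,"ax":0,"ay":0,"az":0},{"fingers":0,"tx":0,"ty":0,"tz":-5.2,"ax":0,"ay":0,"az":0},{"fingers":0,"tx":0,"ty":0,"tz":-5.5,"ax":0,"ay":0,"az":0},{"fingers":0,"tx":0,"ty":0,"tz":-5.5,"ax":0,"ay":0,"az":0},{"fingers":0,"tx":0,"ty":0,"tz":-5.5,"ax":0,"ay":0,"az":0},{"fingers":32,"tx":0,"ty":0,"tz":-5.5,"ax":0,"ay":0,"az":0},{"fingers":32,"tx":0,"ty":0,"tz":-5.5,"ax":0,"ay":0,"az":0},{"fingers":32,"tx":0,"ty":0,"tz":-5.5,"ax":0,"ay":0,"az":0},{"fingers":32,"tx":0,"ty":0,"tz":-5.5,"ax":0,"ay":0,"az":0},{"fingers":32,"tx":0,"ty":0,"tz":-3,"ax":0,"ay":0,"az":0},{"fingers":32,"tx":0,"ty":0,"tz":1,"ax":0,"ay":0,"az":0},{"fingers":32,"tx":0,"ty":0,"tz":6,"ax":0,"ay":0,"az":0},{"fingers":32,"tx":0,"ty":0,"tz":7,"ax":0,"ay":0,"az":0},{"fingers":32,"tx":0,"ty":0,"tz":7,"ax":0,"ay":0,"az":0},{"fingers":32,"tx":0,"ty":0,"tz":7,"ax":0,"ay":0,"az":0}]'
python3 - <<'E'
from h import *
s=sense(); print(s["tool_pos"],(np.array([.4513,-.068,.08])-s["tool_pos"])*100,turn([180,0,6]),turn([180,0,186]))
E
```

```text
time: 16.3
tool_pos: [0.6739, -0.183, 0.1277]
tcp_rot: [-179.9, 0.0, 94.1]
force: [-1.2, 0.8, 0.2]
width: 0.323
[ 0.67390314 -0.18297941  0.12767827] [-22.26031368  11.49794085  -4.76782713] [-1.000e-03 -1.000e-03 -1.537e+00] [ 1.000e-03 -1.000e-03  1.604e+00]
```

```bash
python3 -m creep '[{"fingers":100,"tx":-3,"ty":1.5,"tz":0,"ax":0,"ay":0,"az":0.14},{"fingers":100,"tx":-6,"ty":3,"tz":0,"ax":0,"ay":0,"az":0.28},{"fingers":100,"tx":-9,"ty":4.5,"tz":0,"ax":0,"ay":0,"az":0.42},{"fingers":100,"tx":-12,"ty":6,"tz":0,"ax":0,"ay":0,"az":0.56},{"fingers":100,"tx":-15,"ty":7.5,"tz":0,"ax":0,"ay":0,"az":0.7},{"fingers":100,"tx":-18,"ty":9,"tz":0,"ax":0,"ay":0,"az":0.84},{"fingers":100,"tx":-21,"ty":10.5,"tz":0,"ax":0,"ay":0,"az":0.98},{"fingers":100,"tx":-22.4,"ty":11.5,"tz":0,"ax":0,"ay":0,"az":1.12},{"fingers":100,"tx":-22.4,"ty":11.5,"tz":0,"ax":0,"ay":0,"az":1.26},{"fingers":100,"tx":-22.4,"ty":11.5,"tz":0,"ax":0,"ay":0,"az":1.4},{"fingers":100,"tx":-22.4,"ty":11.5,"tz":0,"ax":0,"ay":0,"az":1.54},{"fingers":100,"tx":-22.4,"ty":11.5,"tz":-5,"ax":0,"ay":0,"az":1.604},{"fingers":100,"tx":-22.4,"ty":11.5,"tz":-6,"ax":0,"ay":0,"az":1.604},{"fingers":100,"tx":-22.4,"ty":11.5,"tz":-6,"ax":0,"ay":0,"az":1.604},{"fingers":100,"tx":-22.4,"ty":11.5,"tz":-6,"ax":0,"ay":0,"az":1.604},{"fingers":100,"tx":-22.4,"ty":11.5,"tz":-6,"ax":0,"ay":0,"az":1.604}]'
python3 - <<'E'
from h import *
im=get_image("scene"); a=im[170:270,240:370]; b=get_image("top")[120:220,280:410]
f=lambda x:cv2.resize(x,(390,300),interpolation=3)
cv2.imwrite("pics/a8.png",np.hstack([f(a),f(b)])); s=sense(); print(s["tool_pos"],s["tcp_rot"],s["width"],s["qpos"].round(1))
E
```

```text
time: 17.9
tool_pos: [0.4516, -0.0683, 0.0697]
tcp_rot: [-180.0, 0.1, -174.0]
force: [0.1, -0.5, 0.8]
width: 0.996
[ 0.4517576  -0.06835417  0.06988913] [-1.79958630e+02  1.71420034e-01 -1.74039724e+02] 0.9974891705348274 [ -8.6  16.1 -33.   40.7   0.  -14.6]
```

View pics/a8.png

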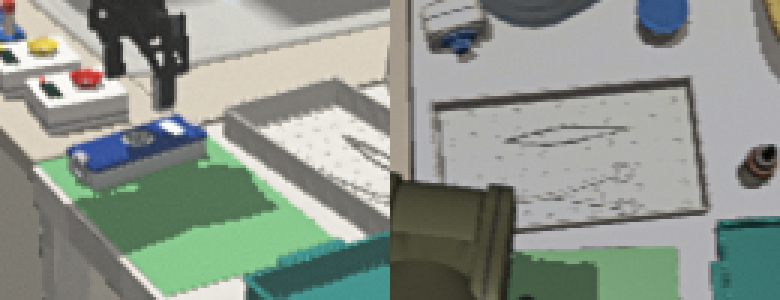

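Both tools lie apart and flat in the steel tray: tweezers near (565,135), needle holder near (570,195). The gripper straddles the container. Lower and grip.

```bash
python3 -m creep '[{"fingers":100,"tx":0,"ty":0,"tz":-3,"ax":0,"ay":0,"az":0},{"fingers":100,"tx":0,"ty":0,"tz":-5.5,"ax":0,"ay":0,"az":0},{"fingers":100,"tx":0,"ty":0,"tz":-6.4,"ax":0,"ay":0,"az":0},{"fingers":100,"tx":0,"ty":0,"tz":-6.4,"ax":0,"ay":0,"az":0},{"fingers":100,"tx":0,"ty":0,"tz":-6.4,"ax":0,"ay":0,"az":0},{"fingers":40,"tx":0,"ty":0,"tz":-6.4,"ax":0,"ay":0,"az":0},{"fingers":40,"tx":0,"ty":0,"tz":-6.4,"ax":0,"ay":0,"az":0},{"fingers":40,"tx":0,"ty":0,"tz":-6.4,"ax":0,"ay":0,"az":0},{"fingers":40,"tx":0,"ty":0,"tz":-6.4,"ax":0,"ay":0,"az":0},{"fingers":40,"tx":0,"ty":0,"tz":-6.4,"ax":0,"ay":0,"az":0},{"fingers":40,"tx":0,"ty":0,"tz":-3,"ax":0,"ay":0,"az":0},{"fingers":40,"tx":0,"ty":0,"tz":1,"ax":0,"ay":0,"az":0},{"fingers":40,"tx":0,"ty":0,"tz":5,"ax":0,"ay":0,"az":0},{"fingers":40,"tx":0,"ty":0,"tz":5,"ax":0,"ay":0,"az":0},{"fingers":40,"tx":0,"ty":0,"tz":5,"ax":0,"ay":0,"az":0},{"fingers":40,"tx":0,"ty":0,"tz":5,"ax":0,"ay":0,"az":0}]' 60
```

```text
time: 19.6
tool_pos: [0.4492, -0.068, 0.1176]
tcp_rot: [180.0, -0.1, -174.0]
force: [-0.5, -0.1, -2.0]
width: 0.64
```

```bash
python3 -m creep '[{"fingers":40,"tx":0.3,"ty":-2,"tz":0,"ax":0,"ay":0,"az":-0.14},{"fingers":40,"tx":0.6,"ty":-5,"tz":0,"ax":0,"ay":0,"az":-0.28},{"fingers":40,"tx":1,"ty":-8,"tz":0,"ax":0,"ay":0,"az":-0.42},{"fingers":40,"tx":1.3,"ty":-12,"tz":0,"ax":0,"ay":0,"az":-0.56},{"fingers":40,"tx":1.8,"ty":-16,"tz":0,"ax":0,"ay":0,"az":-0.7},{"fingers":40,"tx":2.2,"ty":-20,"tz":0,"ax":0,"ay":0,"az":-0.84},{"fingers":40,"tx":2.6,"ty":-24,"tz":0,"ax":0,"ay":0,"az":-0.98},{"fingers":40,"tx":3,"ty":-28,"tz":0,"ax":0,"ay":0,"az":-1.12},{"fingers":40,"tx":3.5,"ty":-32,"tz":0,"ax":0,"ay":0,"az":-1.26},{"fingers":40,"tx":4,"ty":-36,"tz":0,"ax":0,"ay":0,"az":-1.4},{"fingers":40,"tx":4.4,"ty":-39.7,"tz":0,"ax":0,"ay":0,"az":-1.54},{"fingers":40,"tx":4.4,"ty":-39.7,"tz":0,"ax":0,"ay":0,"az":-1.646},{"fingers":40,"tx":4.4,"ty":-39.7,"tz":0,"ax":0,"ay":0,"az":-1.646},{"fingers":40,"tx":4.4,"ty":-39.7,"tz":-3,"ax":0,"ay":0,"az":-1.646},{"fingers":40,"tx":4.4,"ty":-39.7,"tz":-6,"ax":0,"ay":0,"az":-1.646},{"fingers":40,"tx":4.4,"ty":-39.7,"tz":-6,"ax":0,"ay":0,"az":-1.646},{"fingers":40,"tx":4.4,"ty":-39.7,"tz":-6,"ax":0,"ay":0,"az":-1.646},{"fingers":40,"tx":4.4,"ty":-39.7,"tz":-6,"ax":0,"ay":0,"az":-1.646}]'
python3 - <<'E'
from h import *
im=get_image("scene"); a=im[200:330,300:460]; b=get_image("top")[160:260,370:500]
f=lambda x:cv2.resize(x,(390,300),interpolation=3)
cv2.imwrite("pics/a9.png",np.hstack([f(a),f(b)])); s=sense(); print(s["tool_pos"],s["tcp_rot"],s["width"],s["qpos"].round(1))
E
```

```text
time: 21.4
tool_pos: [0.4953, -0.4653, 0.06]
tcp_rot: [179.9, 0.1, 91.7]
force: [-0.6, 1.0, -0.9]
width: 0.638
[ 0.49567515 -0.46588142  0.06063909] [1.79875010e+02 1.65856009e-01 9.17129835e+01] 0.6433962534614667 [-43.2  35.7  -0.2  53.9  -0.   45.1]
```

View pics/a9.png

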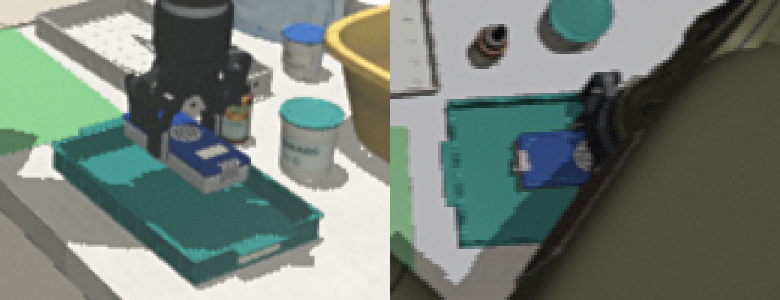

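The container hangs level over the clean tray, inside the walls. Lower and release.

```bash
python3 -m creep '[{"fingers":40,"tx":0,"ty":0,"tz":-2.5,"ax":0,"ay":0,"az":0},{"fingers":40,"tx":0,"ty":0,"tz":-4,"ax":0,"ay":0,"az":0},{"fingers":40,"tx":0,"ty":0,"tz":-4.8,"ax":0,"ay":0,"az":0},{"fingers":40,"tx":0,"ty":0,"tz":-5.2,"ax":0,"ay":0,"az":0},{"fingers":40,"tx":0,"ty":0,"tz":-5.2,"ax":0,"ay":0,"az":0},{"fingers":40,"tx":0,"ty":0,"tz":-5.2,"ax":0,"ay":0,"az":0},{"fingers":80,"tx":0,"ty":0,"tz":-5.2,"ax":0,"ay":0,"az":0},{"fingers":80,"tx":0,"ty":0,"tz":-5.2,"ax":0,"ay":0,"az":0},{"fingers":80,"tx":0,"ty":0,"tz":-5.2,"ax":0,"ay":0,"az":0},{"fingers":80,"tx":0,"ty":0,"tz":-5.2,"ax":0,"ay":0,"az":0},{"fingers":80,"tx":0,"ty":0,"tz":-3,"ax":0,"ay":0,"az":0},{"fingers":80,"tx":0,"ty":0,"tz":1,"ax":0,"ay":0,"az":0},{"fingers":80,"tx":0,"ty":0,"tz":5,"ax":0,"ay":0,"az":0},{"fingers":80,"tx":0,"ty":0,"tz":10,"ax":0,"ay":0,"az":0},{"fingers":80,"tx":0,"ty":0,"tz":12,"ax":0,"ay":0,"az":0},{"fingers":80,"tx":0,"ty":0,"tz":12,"ax":0,"ay":0,"az":0}]'
```

```text
time: 23.1
tool_pos: [0.4967, -0.4671, 0.184]
tcp_rot: [179.6, 0.4, 91.7]
force: [-0.1, -0.0, -0.7]
width: 0.801
```

```bash
python3 -m creep '[{"fingers":50,"tx":-1,"ty":5,"tz":0,"ax":0,"ay":0,"az":0},{"fingers":50,"tx":-2,"ty":10,"tz":0,"ax":0,"ay":0,"az":0},{"fingers":50,"tx":-2,"ty":15,"tz":0,"ax":0,"ay":0,"az":0},{"fingers":50,"tx":-2,"ty":20,"tz":0,"ax":0,"ay":0,"az":0},{"fingers":50,"tx":-3,"ty":25,"tz":0,"ax":0,"ay":0,"az":0},{"fingers":50,"tx":-3,"ty":30,"tz":0,"ax":0,"ay":0,"az":0},{"fingers":50,"tx":-3,"ty":35,"tz":0,"ax":0,"ay":0,"az":0},{"fingers":50,"tx":-4,"ty":40,"tz":0,"ax":0,"ay":0,"az":0},{"fingers":50,"tx":-4,"ty":45,"tz":0,"ax":0,"ay":0,"az":0},{"fingers":50,"tx":-4,"ty":50,"tz":0,"ax":0,"ay":0,"az":0},{"fingers":50,"tx":-5,"ty":55,"tz":0,"ax":0,"ay":0,"az":0},{"fingers":50,"tx":-5,"ty":60,"tz":0,"ax":0,"ay":0,"az":0},{"fingers":50,"tx":-5,"ty":65,"tz":0,"ax":0,"ay":0,"az":0},{"fingers":50,"tx":-5.8,"ty":70.4,"tz":0,"ax":0,"ay":0,"az":0},{"fingers":50,"tx":-5.8,"ty":70.4,"tz":-4.7,"ax":0,"ay":0,"az":0},{"fingers":50,"tx":-5.8,"ty":70.4,"tz":-4.7,"ax":0,"ay":0,"az":0},{"fingers":50,"tx":-5.8,"ty":70.4,"tz":-4.7,"ax":0,"ay":0,"az":0},{"fingers":50,"tx":-5.8,"ty":70.4,"tz":-4.7,"ax":0,"ay":0,"az":0}]'
python3 - <<'E'
from h import *
s=sense(); print(s["tool_pos"],s["tcp_rot"],s["width"],s["qpos"].round(1))
a=get_image("scene"); b=get_image("top"); cv2.imwrite("pics/b_scene.png",a); cv2.imwrite("pics/b_top.png",b)
p=proj("scene",[.437,.2385,.07]); print(p,proj("scene",s["tool_pos"]))
u,v=int(p[0]),int(p[1])
f=lambda x:cv2.resize(x,(390,390),interpolation=3)
cv2.imwrite("pics/a10.png",np.hstack([f(a[v-45:v+45,max(u-45,0):u+45]),f(b[170:270,165:265])]))
E
```

```text
time: 24.9
tool_pos: [0.4371, 0.2383, 0.1324]
tcp_rot: [180.0, 0.0, 91.6]
force: [0.3, -0.6, -0.2]
width: 0.496
[0.43707311 0.23826103 0.13242723] [1.79971280e+02 3.44691613e-02 9.16077318e+01] 0.4963652533584953 [ 28.6  16.  -22.   52.   -0.  117. ]
[242.05374281 171.53870319] [241.18333728 154.36893262]
```

View pics/a10.png

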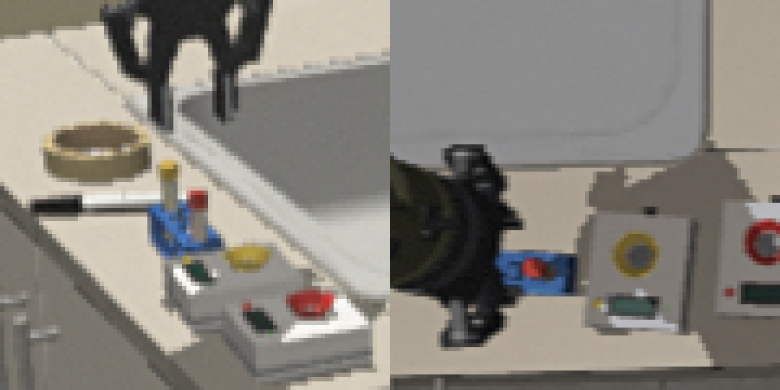

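The scene picture agrees: the red cap projects at (242,172) as predicted, and the fingertips are centred over it. Lower, then grip the cap gently.

```bash
python3 -m creep '[{"fingers":50,"tx":0,"ty":0,"tz":-3,"ax":0,"ay":0,"az":0},{"fingers":50,"tx":0,"ty":0,"tz":-5,"ax":0,"ay":0,"az":0},{"fingers":50,"tx":0,"ty":0,"tz":-6.5,"ax":0,"ay":0,"az":0},{"fingers":50,"tx":0,"ty":0,"tz":-7.5,"ax":0,"ay":0,"az":0},{"fingers":50,"tx":0,"ty":0,"tz":-8,"ax":0,"ay":0,"az":0},{"fingers":50,"tx":0,"ty":0,"tz":-8,"ax":0,"ay":0,"az":0},{"fingers":50,"tx":0,"ty":0,"tz":-8,"ax":0,"ay":0,"az":0},{"fingers":35,"tx":0,"ty":0,"tz":-8,"ax":0,"ay":0,"az":0},{"fingers":28,"tx":0,"ty":0,"tz":-8,"ax":0,"ay":0,"az":0},{"fingers":20,"tx":0,"ty":0,"tz":-8,"ax":0,"ay":0,"az":0},{"fingers":10,"tx":0,"ty":0,"tz":-8,"ax":0,"ay":0,"az":0},{"fingers":5,"tx":0,"ty":0,"tz":-8,"ax":0,"ay":0,"az":0},{"fingers":5,"tx":0,"ty":0,"tz":-8,"ax":0,"ay":0,"az":0},{"fingers":5,"tx":0,"ty":0,"tz":-8,"ax":0,"ay":0,"az":0},{"fingers":5,"tx":0,"ty":0,"tz":-8,"ax":0,"ay":0,"az":0}]' 25
python3 - <<'E'
from h import *
s=sense(); print(s["tool_pos"],s["force"],s["width"])
E
```

```text
time: 26.5
tool_pos: [0.437, 0.2391, 0.0521]
tcp_rot: [180.0, 0.0, 91.7]
force: [-0.0, 0.4, 6.9]
width: 0.184
[0.43702102 0.23910507 0.05212029] [-0.01711508  0.39610053  6.9339973 ] 0.18364176559021023
```

```bash
python3 -m creep '[{"fingers":5,"tx":0,"ty":0,"tz":1,"ax":0,"ay":0,"az":0},{"fingers":5,"tx":0,"ty":0,"tz":2.5,"ax":0,"ay":0,"az":0},{"fingers":5,"tx":0,"ty":0,"tz":5,"ax":0,"ay":0,"az":0},{"fingers":5,"tx":0,"ty":0,"tz":7.5,"ax":0,"ay":0,"az":0},{"fingers":5,"tx":0,"ty":0,"tz":9,"ax":0,"ay":0,"az":0},{"fingers":5,"tx":0.3,"ty":-3,"tz":9,"ax":0,"ay":0,"az":0},{"fingers":5,"tx":0.6,"ty":-6,"tz":9,"ax":0,"ay":0,"az":0},{"fingers":5,"tx":0.9,"ty":-9,"tz":9,"ax":0,"ay":0,"az":0},{"fingers":5,"tx":1.2,"ty":-12,"tz":9,"ax":0,"ay":0,"az":0},{"fingers":5,"tx":1.5,"ty":-15,"tz":9,"ax":0,"ay":0,"az":0},{"fingers":5,"tx":1.8,"ty":-17.6,"tz":9,"ax":0,"ay":0,"az":0},{"fingers":5,"tx":1.8,"ty":-17.6,"tz":8,"ax":0,"ay":0,"az":0},{"fingers":5,"tx":1.8,"ty":-17.6,"tz":7,"ax":0,"ay":0,"az":0},{"fingers":5,"tx":1.8,"ty":-17.6,"tz":6,"ax":0,"ay":0,"az":0},{"fingers":5,"tx":1.8,"ty":-17.6,"tz":6,"ax":0,"ay":0,"az":0},{"fingers":5,"tx":1.8,"ty":-17.6,"tz":6,"ax":0,"ay":0,"az":0}]'
python3 - <<'E'
from h import *
s=sense(); print(s["tool_pos"],s["tcp_rot"],s["force"],s["width"])
a=get_image("scene"); b=get_image("top"); cv2.imwrite("pics/c_scene.png",a); cv2.imwrite("pics/c_top.png",b)
w=proj("scene",[.455,.063,.049]); u,v=map(int,w); print(u,v,w,proj("scene",[.455,.063,.068]))
# red pixels in scene crop: blobs
h=cv2.cvtColor(a,cv2.COLOR_BGR2HSV); m=(((h[...,0]<8)|(h[...,0]>172))&(h[...,1]>140)&(h[...,2]>70)).astype(np.uint8)
n,l,st,c=cv2.connectedComponentsWithStats(m)
for i in range(1,n):
    if st[i,4]>8: print(c[i].round(1),st[i])
cv2.imwrite("pics/a11.png",cv2.resize(a[v-65:v+35,u-60:u+60],None,fx=6,fy=6,interpolation=3))
E
```

```text
time: 28.1
tool_pos: [0.4539, 0.0636, 0.1111]
tcp_rot: [-179.9, 0.0, 91.8]
force: [0.5, -0.0, 0.1]
width: 0.189
[0.45394578 0.0635531  0.11111923] [-1.79902677e+02  3.86921639e-02  9.17557088e+01] [ 0.48052321 -0.02461164  0.1252127 ] 0.1890568244483682
268 194 [268.43903267 194.57033451] [268.27272284 189.12878812]
[268.1 171.3] [267 170   3   4   9]
[268.2 195.2] [264 193   9   6  32]
```

View pics/a11.png

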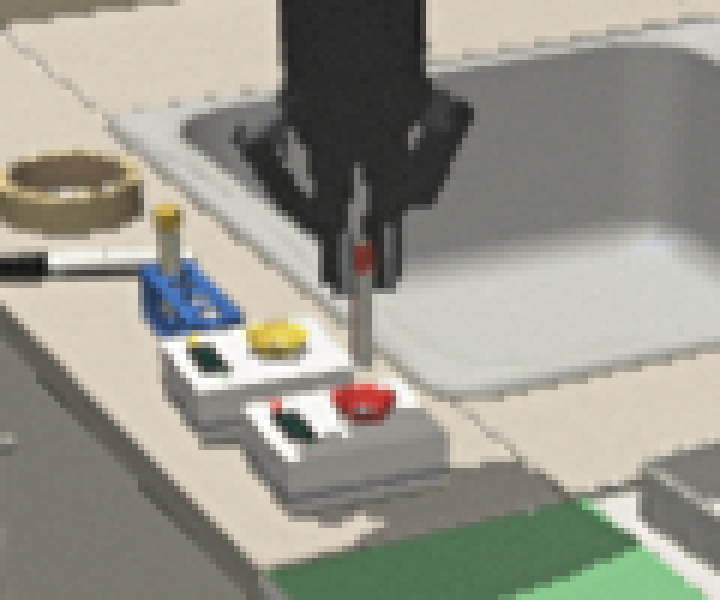

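The vial hangs upright over the red collar: cap at u=268.1, collar at u=268.2. Lower it.

```bash
python3 -m creep '[{"fingers":5,"tx":0,"ty":0,"tz":-1,"ax":0,"ay":0,"az":0},{"fingers":5,"tx":0,"ty":0,"tz":-2,"ax":0,"ay":0,"az":0},{"fingers":5,"tx":0,"ty":0,"tz":-3,"ax":0,"ay":0,"az":0},{"fingers":5,"tx":0,"ty":0,"tz":-4,"ax":0,"ay":0,"az":0},{"fingers":5,"tx":0,"ty":0,"tz":-5,"ax":0,"ay":0,"az":0},{"fingers":5,"tx":0,"ty":0,"tz":-5.6,"ax":0,"ay":0,"az":0},{"fingers":5,"tx":0,"ty":0,"tz":-5.6,"ax":0,"ay":0,"az":0},{"fingers":5,"tx":0,"ty":0,"tz":-5.6,"ax":0,"ay":0,"az":0}]'
python3 - <<'E'
from h import *
s=sense(); print(s["tool_pos"],s["tcp_rot"],s["force"],s["width"])
E
```

```text
time: 29.0
tool_pos: [0.4546, 0.0628, 0.0556]
tcp_rot: [-180.0, 0.0, 91.7]
force: [-0.1, -0.4, -0.3]
width: 0.191
[0.45456586 0.06282715 0.05558688] [-1.79979247e+02  3.63738014e-02  9.16696434e+01] [-0.07348714 -0.37203098 -0.2978129 ] 0.1907842869608417
```

```bash
python3 -m creep '[{"fingers":25,"tx":0,"ty":0,"tz":0,"ax":0,"ay":0,"az":0},{"fingers":35,"tx":0,"ty":0,"tz":0,"ax":0,"ay":0,"az":0},{"fingers":45,"tx":0,"ty":0,"tz":0,"ax":0,"ay":0,"az":0},{"fingers":50,"tx":0,"ty":0,"tz":0,"ax":0,"ay":0,"az":0},{"fingers":50,"tx":0,"ty":0,"tz":0.5,"ax":0,"ay":0,"az":0},{"fingers":50,"tx":0,"ty":0,"tz":2,"ax":0,"ay":0,"az":0},{"fingers":50,"tx":0,"ty":0,"tz":5,"ax":0,"ay":0,"az":0},{"fingers":50,"tx":0,"ty":0,"tz":7.5,"ax":0,"ay":0,"az":0},{"fingers":50,"tx":-0.3,"ty":5,"tz":7.5,"ax":0,"ay":0,"az":0},{"fingers":50,"tx":-0.6,"ty":10,"tz":7.5,"ax":0,"ay":0,"az":0},{"fingers":50,"tx":-0.9,"ty":15,"tz":7.5,"ax":0,"ay":0,"az":0},{"fingers":50,"tx":-1.2,"ty":20,"tz":7.5,"ax":0,"ay":0,"az":0},{"fingers":50,"tx":-1.3,"ty":24.7,"tz":7.5,"ax":0,"ay":0,"az":0},{"fingers":50,"tx":-1.3,"ty":24.7,"tz":7.5,"ax":0,"ay":0,"az":0},{"fingers":50,"tx":-1.3,"ty":24.7,"tz":7.5,"ax":0,"ay":0,"az":0},{"fingers":50,"tx":-1.3,"ty":24.7,"tz":7.5,"ax":0,"ay":0,"az":0}]'
python3 - <<'E'
from h import *
s=sense(); print(s["tool_pos"],s["tcp_rot"])
a=get_image("scene"); cv2.imwrite("pics/d_scene.png",a)
h=cv2.cvtColor(a,cv2.COLOR_BGR2HSV)
for nm,m in (("red",((h[...,0]<8)|(h[...,0]>172))&(h[...,1]>140)&(h[...,2]>70)),("yel",(abs(h[...,0].astype(int)-25)<6)&(h[...,1]>150)&(h[...,2]>90))):
    n,l,st,c=cv2.connectedComponentsWithStats(m[:,:300].astype(np.uint8))
    for i in range(1,n):
        if st[i,4]>6: print(nm,c[i].round(1),st[i])
print("expect seated red cap",proj("scene",[.455,.063,.0725]),"yel cap",proj("scene",[.4417,.31,.0705]))
E
```

```text
time: 30.6
tool_pos: [0.4412, 0.3088, 0.1306]
tcp_rot: [-179.9, 0.1, 91.6]
force: [-0.6, 0.1, 0.7]
width: 0.497
[0.44116624 0.30883176 0.13063415] [-1.79948808e+02  9.39376334e-02  9.16446987e+01]
red [268.5 187.4] [267 186   4   4  12]
red [268.3 195.8] [264 194  10   5  23]
yel [253.8 184.2] [250 183   9   4  20]
expect seated red cap [268.23309303 187.83212729] yel cap [235.63055804 164.59873302]
```

The red cap sits at (268.5,187.4) and the seated position predicts (268.2,187.8), so it is seated. Now the yellow vial.

```bash
python3 -m creep '[{"fingers":50,"tx":0,"ty":0.1,"tz":-3,"ax":0,"ay":0,"az":0},{"fingers":50,"tx":0,"ty":0.1,"tz":-5,"ax":0,"ay":0,"az":0},{"fingers":50,"tx":0,"ty":0.1,"tz":-6.5,"ax":0,"ay":0,"az":0},{"fingers":50,"tx":0,"ty":0.1,"tz":-7.4,"ax":0,"ay":0,"az":0},{"fingers":50,"tx":0,"ty":0.1,"tz":-7.8,"ax":0,"ay":0,"az":0},{"fingers":50,"tx":0,"ty":0.1,"tz":-7.8,"ax":0,"ay":0,"az":0},{"fingers":50,"tx":0,"ty":0.1,"tz":-7.8,"ax":0,"ay":0,"az":0},{"fingers":35,"tx":0,"ty":0.1,"tz":-7.8,"ax":0,"ay":0,"az":0},{"fingers":28,"tx":0,"ty":0.1,"tz":-7.8,"ax":0,"ay":0,"az":0},{"fingers":20,"tx":0,"ty":0.1,"tz":-7.8,"ax":0,"ay":0,"az":0},{"fingers":10,"tx":0,"ty":0.1,"tz":-7.8,"ax":0,"ay":0,"az":0},{"fingers":5,"tx":0,"ty":0.1,"tz":-7.8,"ax":0,"ay":0,"az":0},{"fingers":5,"tx":0,"ty":0.1,"tz":-7.8,"ax":0,"ay":0,"az":0},{"fingers":5,"tx":0,"ty":0.1,"tz":-7.8,"ax":0,"ay":0,"az":0},{"fingers":5,"tx":0,"ty":0.1,"tz":-7.8,"ax":0,"ay":0,"az":0}]' 25
```

```text
time: 32.15
tool_pos: [0.4419, 0.3111, 0.0532]
tcp_rot: [180.0, -0.0, 91.7]
force: [-1.0, -0.4, 5.3]
width: 0.187
```

```bash
python3 -m creep '[{"fingers":5,"tx":0,"ty":0,"tz":1,"ax":0,"ay":0,"az":0},{"fingers":5,"tx":0,"ty":0,"tz":2.5,"ax":0,"ay":0,"az":0},{"fingers":5,"tx":0,"ty":0,"tz":5,"ax":0,"ay":0,"az":0},{"fingers":5,"tx":0,"ty":0,"tz":7.5,"ax":0,"ay":0,"az":0},{"fingers":5,"tx":0,"ty":0,"tz":9,"ax":0,"ay":0,"az":0},{"fingers":5,"tx":0.1,"ty":-3,"tz":9,"ax":0,"ay":0,"az":0},{"fingers":5,"tx":0.2,"ty":-6,"tz":9,"ax":0,"ay":0,"az":0},{"fingers":5,"tx":0.4,"ty":-9,"tz":9,"ax":0,"ay":0,"az":0},{"fingers":5,"tx":0.5,"ty":-12,"tz":9,"ax":0,"ay":0,"az":0},{"fingers":5,"tx":0.65,"ty":-14.4,"tz":9,"ax":0,"ay":0,"az":0},{"fingers":5,"tx":0.65,"ty":-14.4,"tz":8,"ax":0,"ay":0,"az":0},{"fingers":5,"tx":0.65,"ty":-14.4,"tz":7,"ax":0,"ay":0,"az":0},{"fingers":5,"tx":0.65,"ty":-14.4,"tz":6,"ax":0,"ay":0,"az":0},{"fingers":5,"tx":0.65,"ty":-14.4,"tz":6,"ax":0,"ay":0,"az":0},{"fingers":5,"tx":0.65,"ty":-14.4,"tz":6,"ax":0,"ay":0,"az":0},{"fingers":5,"tx":0.65,"ty":-14.4,"tz":6,"ax":0,"ay":0,"az":0}]'
cat > blobs.py <<'E'
from h import *
import sys
s=sense(); print(s["tool_pos"],s["force"])
a=get_image("scene"); cv2.imwrite(sys.argv[1],a)
h=cv2.cvtColor(a,cv2.COLOR_BGR2HSV)
for nm,m in (("red",((h[...,0]<8)|(h[...,0]>172))&(h[...,1]>140)&(h[...,2]>70)),("yel",(abs(h[...,0].astype(int)-25)<6)&(h[...,1]>150)&(h[...,2]>60))):
    n,l,st,c=cv2.connectedComponentsWithStats(m[:,:300].astype(np.uint8))
    for i in range(1,n):
        if st[i,4]>5: print(nm,c[i].round(1),st[i])
print("collar",proj("scene",[.448,.1665,.049]),"held cap",proj("scene",[*s["tool_pos"][:2],s["tool_pos"][2]+.018]),"seated cap",proj("scene",[.448,.1665,.0725]))
E
python3 blobs.py pics/e_scene.png
```

```text
time: 33.75
tool_pos: [0.4482, 0.1675, 0.1128]
tcp_rot: [180.0, 0.0, 91.7]
force: [0.6, 0.1, 0.4]
width: 0.187
[0.44821563 0.16745529 0.11278107] [0.61575721 0.05401597 0.38128699]
red [268.1 187.9] [267 187   3   3   8]
red [267.5 195.9] [264 194  10   5  20]
yel [253.6 184.4] [250 183   8   4  20]
collar [253.58156843 183.81710042] held cap [252.52696129 160.7785529 ] seated cap [253.29829454 177.32125492]
```

```bash
python3 -m creep '[{"fingers":5,"tx":0,"ty":0,"tz":-1,"ax":0,"ay":0,"az":0},{"fingers":5,"tx":0,"ty":0,"tz":-2,"ax":0,"ay":0,"az":0},{"fingers":5,"tx":0,"ty":0,"tz":-3,"ax":0,"ay":0,"az":0},{"fingers":5,"tx":0,"ty":0,"tz":-4,"ax":0,"ay":0,"az":0},{"fingers":5,"tx":0,"ty":0,"tz":-5,"ax":0,"ay":0,"az":0},{"fingers":5,"tx":0,"ty":0,"tz":-5.7,"ax":0,"ay":0,"az":0},{"fingers":5,"tx":0,"ty":0,"tz":-5.7,"ax":0,"ay":0,"az":0},{"fingers":5,"tx":0,"ty":0,"tz":-5.7,"ax":0,"ay":0,"az":0}]'
```

```text
time: 34.6
tool_pos: [0.448, 0.1668, 0.0553]
tcp_rot: [-180.0, 0.0, 91.7]
force: [-0.2, -0.3, -0.5]
width: 0.187
```

Release, rise, and move aside for the final look.

```bash
python3 -m creep '[{"fingers":25,"tx":0,"ty":0,"tz":0,"ax":0,"ay":0,"az":0},{"fingers":35,"tx":0,"ty":0,"tz":0,"ax":0,"ay":0,"az":0},{"fingers":45,"tx":0,"ty":0,"tz":0,"ax":0,"ay":0,"az":0},{"fingers":50,"tx":0,"ty":0,"tz":0,"ax":0,"ay":0,"az":0},{"fingers":50,"tx":0,"ty":0,"tz":0.5,"ax":0,"ay":0,"az":0},{"fingers":50,"tx":0,"ty":0,"tz":2,"ax":0,"ay":0,"az":0},{"fingers":50,"tx":0,"ty":0,"tz":6,"ax":0,"ay":0,"az":0},{"fingers":50,"tx":0,"ty":0,"tz":11,"ax":0,"ay":0,"az":0},{"fingers":50,"tx":-4,"ty":5,"tz":15,"ax":0,"ay":0,"az":0},{"fingers":50,"tx":-8,"ty":10,"tz":18,"ax":0,"ay":0,"az":0},{"fingers":50,"tx":-11,"ty":15,"tz":18,"ax":0,"ay":0,"az":0},{"fingers":50,"tx":-14,"ty":19,"tz":18,"ax":0,"ay":0,"az":0},{"fingers":50,"tx":-17,"ty":23,"tz":18,"ax":0,"ay":0,"az":0},{"fingers":50,"tx":-20,"ty":26,"tz":18,"ax":0,"ay":0,"az":0},{"fingers":50,"tx":-20,"ty":26,"tz":18,"ax":0,"ay":0,"az":0},{"fingers":50,"tx":-20,"ty":26,"tz":18,"ax":0,"ay":0,"az":0}]'
python3 blobs.py pics/f_scene.png
python3 - <<'E'
from h import *
a=cv2.imread("pics/f_scene.png"); b=get_image("top"); cv2.imwrite("pics/f_top.png",b)
f=lambda x,w,h:cv2.resize(x,(w,h),interpolation=3)
top=f(b[140:260,220:480],780,360)
bot=np.hstack([f(a[155:215,225:325],390,234),f(a[235:325,315:465],390,234)])
cv2.imwrite("pics/a12.png",np.vstack([top,bot]))
E
```

```text
time: 36.2
tool_pos: [0.2451, 0.4306, 0.2362]
tcp_rot: [-180.0, -0.1, 92.1]
force: [-0.4, 0.1, 0.1]
width: 0.499
[0.24512396 0.43063367 0.23624138] [-0.43420594  0.1119585   0.14395874]
red [268.3 187.6] [267 186   4   4  10]
red [268.3 195.8] [264 194  10   5  23]
yel [253.  177.7] [252 177   3   3   6]
collar [253.58156843 183.81710042] held cap [165.45039587 112.53390862] seated cap [253.29829454 177.32125492]
```

View pics/a12.png

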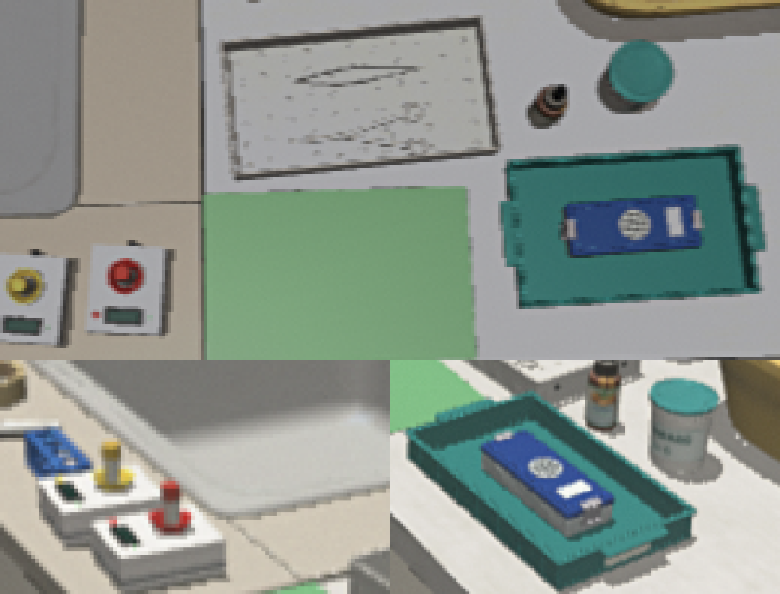

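Everything is in place: both vials stand upright in the matching wells, the container is flat in the clean tray, and the two tools lie apart in the steel tray.

```bash
python3 -c "
from bench import *
print(sign_off())"
```

```text
the job is handed in; nothing more can be done
None
```

The load is sorted and handed in at about 36 s on the robot's clock. Sign-off gives no verdict, so the result rests on my own checks.

- **Vials:** each stands in the well of its colour. In the last scene picture the red cap was at (268.3, 187.6) against a predicted (268.2, 187.8). The yellow cap was at (253.0, 177.7) against (253.3, 177.3). Both look upright, and lowering them met no notable force.
- **Container:** it lies flat in the teal tray, near the middle.
- **Tools:** the needle holder and tweezers lie flat and clearly apart in the steel tray. I checked flatness, contact and rest only by eye; no speed or contact force was measured.

Two moves went wrong, and neither disturbed anything:
- The first command was refused because its rows lacked keys.
- While I carried the needle holder, joint 6 reached its limit and the gripper tilted about 16°. I turned it back upright and rotated the other way.

The held yellow cap could not be picked out in the picture before lowering, so I relied on the measured tool position there.

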